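# Park the roller guard and lay the bottle on the mixer

### The arm

A 7-joint arm with a two-finger parallel gripper is mounted at the origin on the work surface. World frame = base frame: x ahead of the robot, y to its left, z up, the work surface at z = 0. Lengths are in m, angles in rad, forces in N, time in s.
With the tool pointing down it reaches from about 0.4 to 0.925 m from the base axis. Payload 4.1 kg.
Tool frame: the origin (TCP) lies on the centre line of the jaws, within the pads' length; the fingertips stand bot.tcp_to_tips ahead of it and the grasp point (between the pads) lies 2 mm behind it (bot.tcp_to_tips is the distance from the TCP to the fingertips, in m); z points along the fingers, y is the line along which they close (so a half turn about z gives the same grasp; the last joint's range is limited). The gripper opens to 85 mm and grips with 20 to 120 N. Pads are 22 mm wide; open, the fingers measure 114 mm over their backs; the gripper's body (76 mm by 85 mm) begins 54 mm behind the grasp point. The pads swing forward as they close: fully open they stand 13 mm farther back than shut.
Start: joints at [1.222, 0.398, 0.045, 1.537, -0.019, 1.207, -0.051], TCP at [0.161, -0.63, 0.248] pointing down, gripper open.
Joint ranges: [-2.82, 2.82], [-0.49, 2.23], [-1.37, 1.46], [0, 2.46], [-1.36, 4.5], [0.23, 2], [-2.94, 2.94]. Speed limits (rad/s): [2.57, 2.57, 3.14, 3.14, 3.14, 3.14, 3.14].

### API

Orientations are given as a rotation vector (axis times angle).
In Python, from bench import bot gives the robot as it stands.
- The arm moves only by the shell command python3 -m inch 'ROWS' [FORCE]. ROWS is JSON, a list that holds one entry, the list of rows, each a list of 7 numbers: the shift along the tool's x, y, z in m, then the turn, a rotation vector about the tool's x, y, z in rad, then the closure, from 0 (fully open) to 1 (shut). A call has 1 to 20 rows; each row shifts and turns the commanded pose from where the row before left it, along the tool's axes as they then stand; what a row does not reach is not made up. A row lasts 1/12 s, in which the tool goes at most 41.7 mm and 7.16 degrees, less where a joint would pass 70% of its speed; a pose out of reach is approached as far as the arm can. A call with a gripper value outside its range is refused whole. The fingers move at their own pace and stop on an object; FORCE is the grip in N (left out, the last holds). Time passes only in rows, so rows that do not move let the fingers close. It gives the time, the measured TCP pose, the force, the opening and the grip force at its end, in the units of the state.
- bot.state(): the state, without advancing time (a new reading comes with each control period).
- bot.grab_frame(name): name is "side" or "top" or "wrist"; returns a dict with "color" (400x640x3 uint8, blue, green, red), "depth" (400x640 float32, m along the optical axis (not along the pixel's ray), 0 where there is no reading), "camera_matrix" (3x3 intrinsics, pixels), "rvec" (rotation vector, rad) and "tvec" (3), from world to camera coordinates, as OpenCV has them. Camera axes: x right, y down, z forward; pixel columns grow to the right and rows downward; lengths in m; the calibration is good to about 2 mm. The wrist camera is an equidistant fisheye: a pixel r from the principal point sees the ray r / f radians off the axis. A picture is of the moment at which its call begins.
- bot.job_done(): hands the job in; it is judged then, once.
Trained networks look in a picture, given as the dict that the camera call returned (one of the last four; its "shot" number tells which), for a name from the list of things; names that differ only in an ending like _2 or _b are one class to them, and where a whole thing is asked for, a point or a joint stands for the part that bears it (a point fixed in the world has none). Each returns a list of dicts, best first, with "confidence" (0 to 1); they miss things now and then, are a little off and sometimes report something else, mostly with a low value. They report only what shows in the picture. A call takes as long as a camera call. They do not tell look-alikes from the thing itself.
- bot.silhouettes(picture, target): "pixels" (400x640 bool, what is visible of it).
- bot.pinpoint(picture, target): "centre" ([x, y, z] in m, in world coordinates, good to about 4 mm: a listed point, or the origin of a listed thing).
The state is a dict: "time": time; "qpos": joint angles; "qvel": joint speeds; "joint_efforts": joint torques, N m; "tcp_pos": TCP position; "eef_rot": TCP orientation; "ft_force": force on the tool from outside, world axes, zero at the start; "wrist_torque": the same for the moment, N m; "opening": finger opening in m; "grip_force": force on a finger pad.
Only numpy, scipy, OpenCV 4.12 (cv2) and the standard library are available. Lean on these libraries where they do the work, as an engineer would, in place of code of your own. Each camera call takes 0.05 s, during which the arm holds its last target. There are 200 camera calls.

### The job

Get the bottle mixer ready to run: take the yellow guard off its rollers and put it away in the tray with the yellow marking, rib up and sitting flat on the tray floor. Then lay the amber bottle on its side along the two rollers, between the control box and the end plate, with its green cap pointing away from the control box; set it down gently, without knocking it over or dropping it. Leave the white bottle and the two jars where they stand.

Things in the scene. Friction and masses are not known exactly. Their poses are not given: they have to be found in the camera images.
- mixer: Fixed white two-roller bottle mixer, base 240 x 130 x 35 mm. Origin on the bench under the rollers' centre line; x runs along the rollers away from the control box, z up. Two fixed black rollers, 20 mm diameter, x -60 to 92 mm, axes at y = -16 and 16, z = 50 mm (tops at 60). The bottle lying on them has its axis at y = 0, z = 82 mm.
- control_box (a point): Centre of the top of the mixer's control box (white, blue band, black display), at mixer x -95, z 110 mm. The box spans mixer x -130 to -60 mm, 130 mm wide, 110 mm high.
- end_plate (a point): Top middle of the mixer's low aluminium end plate, at mixer x 96, z 66 mm; the plate is 8 mm thick (x 92 to 100 mm) and 84 mm wide.
- guard: Loose yellow roller guard, 0.14 kg: inverted channel 120 (x) x 70 (y) mm, top plate z 12 to 17 mm, 5 mm side skirts down to z = 0; on top a grip rib 70 mm long (x), 20 mm wide (y), z 17 to 45 mm. Origin at the centre, level with the skirts' lower edges; z up. At the start it sits on the rollers, along them, its origin 48 mm above the bench.
- yellow_tray: Fixed storage tray for the yellow guard: grey with yellow floor and yellow rim. Outside 148 (x) x 98 (y) x 22 mm (rim 23.5 mm), walls 6 mm, floor 6 mm thick, inside 136 x 86 mm. Origin at the centre of its underside; z up. It may have changed places with the blue tray.
- blue_tray: Fixed tray of the same sizes with blue floor and rim, for another guard; to stay empty.
- amber_bottle: Loose closed bottle, brown with a white label band and a green cap, about 0.26 kg, at the start standing upright on the bench. Straight body 52 mm diameter up to z = 88 mm, shoulder, cap 36 mm diameter from z = 104 to 128 mm. Origin at the centre of its base; its z axis runs along it towards the cap.
- bottle_mid (a point): Point on the amber bottle's axis halfway along it, 64 mm from the base.
- bottle_cap (a point): Centre of the top face of the amber bottle's green cap, 128 mm from the base.
- white_bottle: Bystander: bottle of the same shape, white with a red cap, standing upright. Origin at the centre of its base.
- red_jar: Bystander: cream specimen jar with a red lid, 62 mm diameter, 66 mm high. Origin at the centre of its base.
- orange_jar: Bystander: cream specimen jar with an orange lid, 62 mm diameter, 66 mm high. Origin at the centre of its base.
Not all that is in view belongs to the job. What is shaped like the guard but purple or turquoise is not meant.

How it is judged:
On the way, in this order (a step that is already met when the one before it is completed fails the run):
1. the guard lies released, rib up, flat in the yellow tray (x of guard in the frame of yellow_tray between -0.014 and 0.014 m and y of guard in the frame of yellow_tray between -0.014 and 0.014 m and z of guard in the frame of yellow_tray below 0.011 m and angle between guard's own z axis and vertical below 0.08 rad and linear speed of guard below 0.03 m/s and contact force between the fingers and guard below 0.2 N), for 0.2 s.
2. the amber bottle lies released along the rollers, cap away from the control box (x of bottle_mid in the frame of mixer between -0.002 and 0.034 m and y of bottle_mid in the frame of mixer between -0.006 and 0.006 m and z of bottle_mid in the frame of mixer between 0.076 and 0.088 m and x of bottle_cap in the frame of mixer above 0.055 m and angle between the z axis of amber_bottle and the x axis of mixer, either way round below 0.08 rad and linear speed of amber_bottle below 0.03 m/s and contact force between the fingers and amber_bottle below 0.2 N), for 0.2 s.
At the end, for the whole second after the job is handed in: Guard rib up in the yellow tray: within 14 mm of its centre in x and y, under 11 mm up, tilt under 0.08 rad. Amber bottle on the rollers, cap to the end plate: middle at mixer x -2 to 34, y within 6, z 76 to 88 mm, aligned within 0.08 rad. Both released and at rest (all of step 1 and all of step 2); the robot touches nothing.
It fails at once if a bystander (white bottle, red jar, orange jar) is moved more than 20 mm or tipped (distance of any of white_bottle, red_jar, orange_jar from where it was at the start of the episode above 0.02 m or angle between any of white_bottle, red_jar, orange_jar's own z axis and vertical above 0.3 rad).
It fails at once if the amber bottle is knocked over or dropped on the bench (its middle under 50 mm high) (height (world z) of bottle_mid below 0.05 m).
It fails at once if the amber bottle is banged down on the mixer (contact force over 40 N) (contact force between amber_bottle and mixer above 40 N).
It also fails if it takes over 69 s, if anything falls off the work surface, if the arm or the gripper's body presses on something with over 40 N, if the wrist force passes 120 N, or if a joint passes its speed limit or range.

## Working session

There is one attempt and no reset: what is moved stays moved. The work goes in short steps, Python scripts to look and compute and a shell command to move; the robot and the scene stay as the last step left them, time stands still between calls to the robot, and variables do not carry over. Pictures are saved under pics/ and viewed, at most 10 in all, crops included, and the job is handed in when it is done.

```bash
mkdir -p pics; ls
python3 - <<'E'
from bench import bot
import cv2,numpy as np
s=bot.state();print(s['time'],s['tcp_pos'],s['eef_rot'],s['opening'],bot.tcp_to_tips)
for n in ["side","top"]:
    p=bot.grab_frame(n);cv2.imwrite(f"pics/{n}0.png",p['color'])
    print(n, (-cv2.Rodrigues(p['rvec'])[0].T@p['tvec'].reshape(3)).round(3))
    for t in "mixer control_box end_plate guard yellow_tray blue_tray amber_bottle bottle_mid bottle_cap white_bottle red_jar orange_jar".split():
        print(t,[(np.round(d['centre'],3).tolist(),round(d['confidence'],2)) for d in bot.pinpoint(p,t)])
E
```

```text
pics
0.0 [ 0.16058687 -0.62924403  0.24726805] [-3.11522715e+00 -3.91377819e-01  5.84066624e-04] 0.08537244624526763 0.017
side [0.068 0.704 0.677]
mixer [([0.537, 0.054, 0.001], 0.71)]
control_box [([0.514, -0.038, 0.11], 0.91)]
end_plate [([0.558, 0.14, 0.066], 0.69)]
guard [([0.734, 0.216, -0.002], 0.87), ([0.54, 0.064, 0.048], 0.78), ([0.338, 0.015, 0.002], 0.7), ([0.779, -0.233, 0.001], 0.64), ([0.34, 0.209, -0.004], 0.63), ([0.559, 0.145, 0.067], 0.36)]
yellow_tray [([0.423, -0.317, 0.004], 0.9)]
blue_tray [([0.562, -0.309, -0.0], 0.58)]
amber_bottle [([0.511, 0.282, 0.006], 0.82)]
bottle_mid [([0.508, 0.279, 0.062], 0.85)]
bottle_cap [([0.508, 0.279, 0.126], 0.63)]
white_bottle [([0.683, 0.354, -0.0], 0.75)]
red_jar [([0.762, 0.039, 0.003], 0.95), ([0.54, 0.062, 0.045], 0.37)]
orange_jar [([0.777, -0.232, 0.001], 0.8)]
top [0.392 0.029 1.212]
mixer [([0.542, 0.054, -0.003], 0.69), ([0.512, 0.278, 0.065], 0.55)]
control_box [([0.512, -0.041, 0.111], 0.98), ([0.535, 0.055, -0.0], 0.43)]
end_plate [([0.421, -0.316, -0.003], 0.36)]
guard [([0.338, 0.016, 0.001], 0.78), ([0.537, 0.067, 0.048], 0.75), ([0.342, 0.206, -0.0], 0.67), ([0.731, 0.222, 0.002], 0.67)]
yellow_tray [([0.421, -0.314, 0.001], 0.64), ([0.512, 0.28, 0.128], 0.18)]
blue_tray [([0.562, -0.305, -0.004], 0.92)]
amber_bottle [([0.513, 0.28, 0.002], 0.68)]
bottle_mid [([0.51, 0.275, 0.065], 0.8)]
bottle_cap [([0.512, 0.28, 0.129], 0.74)]
white_bottle [([0.673, 0.356, 0.001], 0.85)]
red_jar [([0.512, -0.043, 0.11], 0.7), ([0.764, 0.039, 0.002], 0.55)]
orange_jar [([0.78, -0.238, 0.003], 0.9), ([0.513, -0.045, 0.108], 0.39)]
```

View pics/top0.png

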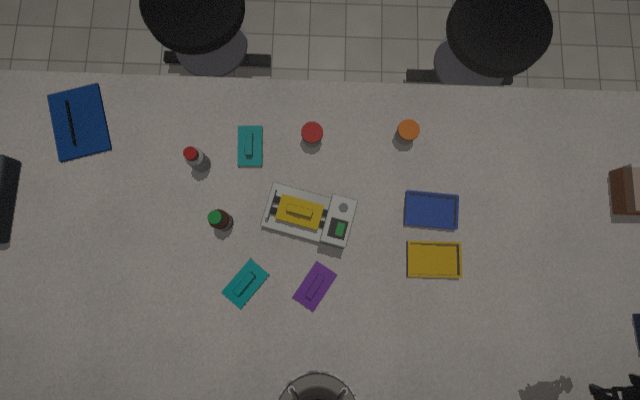

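View pics/side0.png

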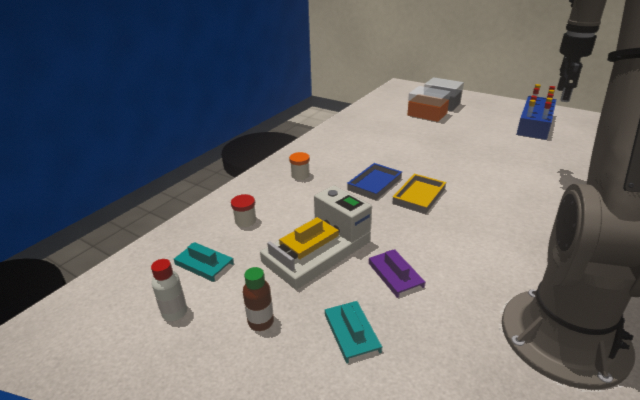

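The top view shows the guard on the mixer at (300,212) with the control box at (338,220). The yellow tray is at (434,260), the blue tray at (431,210) and the amber bottle at (220,218). The side view agrees. Next I'll measure positions and yaw from depth.

```bash
cat > h.py <<'E'
from bench import bot
import cv2,numpy as np
from scipy.spatial.transform import Rotation as R
def cloud(p):
    v,u=np.mgrid[0:400,0:640];K=p['camera_matrix'];d=p['depth']
    c=np.stack([(u-K[0,2])/K[0,0]*d,(v-K[1,2])/K[1,1]*d,d],-1)
    M=cv2.Rodrigues(p['rvec'])[0]
    return (c-np.reshape(p['tvec'],3))@M
def rect(P):
    (c,s,a)=cv2.minAreaRect((P[:,:2]*1000).astype(np.float32))
    b=cv2.boxPoints((c,s,a));e=[b[1]-b[0],b[2]-b[1]];e=max(e,key=np.linalg.norm)
    return np.round(c,1),np.round(s,1),round(np.degrees(np.arctan2(e[1],e[0]))%180,1)
E
python3 - <<'E'
from h import *
for n in ["top","side"]:
    p=bot.grab_frame(n);X=cloud(p)
    hsv=cv2.cvtColor(p['color'],cv2.COLOR_BGR2HSV)
    yel=(hsv[...,0]>18)&(hsv[...,0]<34)&(hsv[...,1]>150)&(p['depth']>0)&(hsv[...,2]>50)
    x,y,z=X[...,0],X[...,1],X[...,2]
    near=lambda cx,cy,r:(np.hypot(x-cx,y-cy)<r)
    for nm,m in [("guard plate",yel&near(.538,.065,.09)&(z>.055)&(z<.072)),("rib",yel&near(.538,.065,.09)&(z>.085)),("guard all",yel&near(.538,.065,.09)&(z>.055)),
      ("ytray",yel&near(.42,-.316,.12)),("yfloor",yel&near(.42,-.316,.12)&(z<.012)),("box top",near(.513,-.04,.12)&(z>.103)&(z<.118)),("cap",near(.512,.279,.06)&(z>.12)),("bottle",near(.512,.279,.06)&(z>.02))]:
        P=X[m]
        if len(P)>5: print(n,nm,len(P),rect(P),"mean",P.mean(0).round(4),"zmed",np.median(P[:,2]).round(4))
E
```

```text
top guard plate 828 (array([537.1,  63. ]), array([119.3,  68.1]), np.float32(76.5)) mean [0.536  0.0626 0.0636] zmed 0.0636
top rib 197 (array([538.5,  63. ]), array([69.7, 20.3]), np.float32(76.0)) mean [0.5384 0.0633 0.0912] zmed 0.0914
top guard all 1038 (array([537.1,  63. ]), array([119.3,  68.1]), np.float32(76.5)) mean [0.5364 0.0628 0.0691] zmed 0.0643
top ytray 1705 (array([ 421.3, -315.5]), array([ 97.1, 149. ]), np.float32(90.3)) mean [ 0.4195 -0.3156  0.0088] zmed 0.0061
top yfloor 1353 (array([ 419.4, -316.3]), array([ 93.3, 131.5]), np.float32(90.3)) mean [ 0.4205 -0.3158  0.0053] zmed 0.0054
top box top 1311 (array([513.8, -42. ]), array([ 69.9, 130.1]), np.float32(166.0)) mean [ 0.5126 -0.0415  0.1092] zmed 0.1092
top cap 161 (array([509.7, 277.6]), array([33.2, 36.1]), np.float32(92.8)) mean [0.5099 0.2769 0.1266] zmed 0.1265
top bottle 402 (array([509.1, 274. ]), array([45.3, 51.5]), np.float32(157.6)) mean [0.5066 0.2694 0.0981] zmed 0.0966
side guard plate 830 (array([536.9,  60.5]), array([129.9,  73.5]), np.float32(76.5)) mean [0.5277 0.0775 0.0646] zmed 0.0651
[... 154 characters left out ...]
0.5]), array([129.9,  73.5]), np.float32(76.5)) mean [0.5298 0.0752 0.0714] zmed 0.0659
side ytray 815 (array([ 422.9, -313.3]), array([100.3, 154.1]), np.float32(90.6)) mean [ 0.4243 -0.3189  0.0121] zmed 0.0078
side yfloor 564 (array([ 426.6, -326.5]), array([114.7,  78.6]), np.float32(89.7)) mean [ 0.4262 -0.3249  0.007 ] zmed 0.0069
side box top 988 (array([513.6, -38.9]), array([ 73.3, 131.1]), np.float32(164.9)) mean [ 0.5081 -0.0338  0.1103] zmed 0.1105
side cap 261 (array([509.8, 278.8]), array([33.5, 36.4]), np.float32(127.1)) mean [0.5078 0.2813 0.1272] zmed 0.1278
side bottle 1354 (array([507.3, 283.5]), array([52.2, 44.9]), np.float32(27.2)) mean [0.4996 0.2895 0.0823] zmed 0.086
```

```bash
cat >> h.py <<'E'
def log():
    s=bot.state()
    open('log.txt','a').write(repr([list(map(float,s[k])) for k in('qpos','tcp_pos','eef_rot')])+"\n"); return s
def togo(pos,Rt):
    s=log();C=R.from_rotvec(s['eef_rot'])
    print('t',round(s['time'],2),'pos',np.round(s['tcp_pos'],4),'q',np.round(s['qpos'],2),'ft',np.round(s['ft_force'],1),'open',round(s['opening'],4),'grip',round(s['grip_force'],1))
    print('shift tool',(C.inv().apply(np.array(pos)-s['tcp_pos'])).round(4),'turn',(C.inv()*Rt).as_rotvec().round(4))
def down(yaw): # tool x at yaw deg, pointing down
    return R.from_euler('z',yaw,degrees=True)*R.from_euler('x',180,degrees=True)
E
python3 -c "
from h import *
togo([.538,.064,.22],down(76.3))"
python3 -m inch '[[[0.027,-0.029,0,0,0,0,0],[0.027,-0.029,0,0,0,0,0],[0.027,-0.029,0,0,0,0,0],[0.027,-0.029,0,0,0,0,0],[0.027,-0.029,0,0,0,0,0],[0.027,-0.029,0,0,0,0,0],[0.027,-0.029,0,0,0,0,0],[0.027,-0.029,0,0,0,0,0],[0.027,-0.029,0,0,0,0,0],[0.027,-0.029,0,0,0,0,0],[0.027,-0.029,0,0,0,0,0],[0.027,-0.029,0,0,0,0,0],[0.027,-0.029,0,0,0,0,0],[0.027,-0.029,0,0,0,0,0],[0.027,-0.029,0,0,0,0,0],[0.027,-0.029,0,0,0,0,0],[0.027,-0.029,0,0,0,0,0],[0.027,-0.029,0,0,0,0,0],[0.027,-0.029,0,0,0,0,0],[0.027,-0.029,0,0,0,0,0]]]'
python3 -c "
from h import *
togo([.538,.064,.22],down(76.3))"
python3 -m inch '[[[0,0,0,0,0,-0.12,0],[0,0,0,0,0,-0.12,0],[0,0,0,0,0,-0.12,0],[0,0,0,0,0,-0.12,0],[0,0,0,0,0,-0.12,0],[0,0,0,0,0,-0.12,0],[0,0,0,0,0,-0.12,0],[0,0,0,0,0,-0.12,0],[0,0,0,0,0,-0.12,0],[0,0,0,0,0,0,0]]]'
python3 -c "
from h import *
togo([.538,.064,.16],down(76.3))"
```

```text
t 1.4 pos [ 0.1607 -0.6298  0.2483] q [ 1.22  0.4   0.05  1.54 -0.02  1.21 -0.05] ft [-0.7  0.5  1. ] open 0.0856 grip 0.0
shift tool [ 0.5372 -0.579   0.0283] turn [ 1.0000e-04  1.0000e-04 -1.0818e+00]
time: 3.07
tcp_pos: [0.5413, 0.0673, 0.2486]
eef_rot: [3.117, 0.391, 0.001]
ft_force: [1.0, -0.7, -0.9]
opening: 0.0855
grip_force: 0.0
t 3.07 pos [0.5413 0.0673 0.2486] q [ 0.27  0.25 -0.56  1.78  0.14  1.16 -1.65] ft [ 1.  -0.7 -0.9] open 0.0855 grip 0.0
shift tool [-0.004   0.0024  0.0286] turn [ 9.0000e-04 -3.0000e-04 -1.0822e+00]
time: 3.9
tcp_pos: [0.5405, 0.0655, 0.2483]
eef_rot: [2.471, 1.94, -0.0]
ft_force: [0.3, 1.0, 0.4]
opening: 0.085
grip_force: 0.0
t 3.9 pos [0.5405 0.0655 0.2483] q [ 0.41  0.27 -0.72  1.77  0.19  1.17 -0.61] ft [0.3 1.  0.4] open 0.085 grip 0.0
shift tool [-0.0021 -0.0021  0.0883] turn [ 0.      0.     -0.0001]
```

```bash
python3 -m inch '[[[-0.002,-0.002,0.02,0,0,0,0],[0,0,0.03,0,0,0,0],[0,0,0.03,0,0,0,0],[0,0,0.03,0,0,0,0],[0,0,0.015,0,0,0,0],[0,0,0.01,0,0,0,0],[0,0,0,0,0,0,0]]]'
python3 -c "
from h import *
togo([.538,.064,.086],down(76.3))
p=bot.grab_frame('wrist');cv2.imwrite('pics/w1.png',p['color'])"
```

```text
time: 4.48
tcp_pos: [0.5368, 0.0638, 0.1113]
eef_rot: [-2.472, -1.935, 0.005]
ft_force: [0.2, 0.8, -0.3]
opening: 0.0853
grip_force: 0.0
t 4.48 pos [0.5368 0.0638 0.1113] q [ 0.34  0.42 -0.67  1.92  0.33  0.91 -0.73] ft [ 0.2  0.8 -0.3] open 0.0853 grip 0.0
shift tool [0.0005 0.0013 0.0253] turn [-0.0037  0.0013 -0.0037]
```

View pics/w1.png

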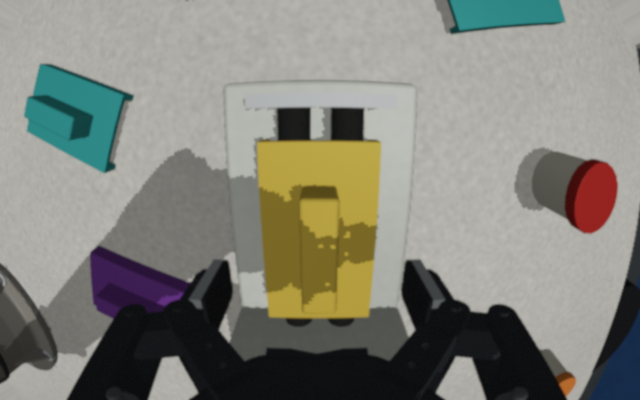

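The wrist picture shows the rib running along the tool at (320,250), centred between the fingers at (215,300) and (425,300). I'll descend and grip.

```bash
python3 -m inch '[[[0,0.001,0.013,0,0,0,0],[0,0,0.012,0,0,0,0],[0,0,0,0,0,0,0],[0,0,0,0,0,0,1],[0,0,0,0,0,0,1],[0,0,0,0,0,0,1],[0,0,0,0,0,0,1],[0,0,0,0,0,0,1],[0,0,0,0,0,0,1],[0,0,0,0,0,0,1],[0,0,0,0,0,0,1],[0,0,0,0,0,0,1],[0,0,0,0,0,0,1]]]' 50
python3 -m inch '[[[0,0,-0.01,0,0,0,1],[0,0,-0.02,0,0,0,1],[0,0,-0.025,0,0,0,1],[0,0,-0.025,0,0,0,1],[0,0,-0.02,0,0,0,1],[0,0,-0.01,0,0,0,1],[0,0,0,0,0,0,1]]]'
python3 -c "
from h import *
p=bot.grab_frame('top');X=cloud(p)
hsv=cv2.cvtColor(p['color'],cv2.COLOR_BGR2HSV)
yel=(hsv[...,0]>18)&(hsv[...,0]<34)&(hsv[...,1]>150)&(p['depth']>0)
m=yel&(X[...,1]>-.1)&(X[...,2]>.05)
P=X[m];print(len(P),rect(P),np.median(P[:,2]))
togo([.421,-.315,.19],down(90))"
```

```text
time: 5.62
tcp_pos: [0.5395, 0.0641, 0.0888]
eef_rot: [2.472, 1.938, 0.001]
ft_force: [-0.2, 0.4, 4.5]
opening: 0.0187
grip_force: 50.0
time: 6.2
tcp_pos: [0.5403, 0.0643, 0.2005]
eef_rot: [2.47, 1.937, 0.005]
ft_force: [-0.2, 0.7, -2.2]
opening: 0.019
grip_force: 49.2
53 (array([528.5, 122.7]), array([32. , 17.2]), np.float32(42.6)) 0.17482263152296448
t 6.25 pos [0.5393 0.0639 0.1987] q [ 0.39  0.32 -0.71  1.84  0.23  1.07 -0.65] ft [-0.9  0.3 -1.3] open 0.0191 grip 49.2
shift tool [-0.3962 -0.0244  0.0087] turn [ 1.200e-03  2.000e-04 -2.411e-01]
```

```bash
python3 -m inch '[[[0,0,0,0,0,-0.08,1],[0,0,0,0,0,-0.08,1],[0,0,0,0,0,-0.08,1],[-0.014,-0.005,0,0,0,0,1],[-0.027,-0.008,0,0,0,0,1],[-0.027,-0.008,0,0,0,0,1],[-0.027,-0.009,0,0,0,0,1],[-0.027,-0.008,0,0,0,0,1],[-0.027,-0.009,0,0,0,0,1],[-0.027,-0.008,0,0,0,0,1],[-0.027,-0.009,0,0,0,0,1],[-0.027,-0.008,0,0,0,0,1],[-0.027,-0.009,0,0,0,0,1],[-0.027,-0.008,0,0,0,0,1],[-0.027,-0.009,0,0,0,0,1],[-0.027,-0.008,0,0,0,0,1],[-0.027,-0.008,0,0,0,0,1],[-0.014,-0.004,0,0,0,0,1],[0,0,0,0,0,0,1]]]'
python3 -c "
from h import *
p=bot.grab_frame('top');X=cloud(p)
p2=bot.grab_frame('side');X2=cloud(p2)
for q,Y in((p,X),(p2,X2)):
  hsv=cv2.cvtColor(q['color'],cv2.COLOR_BGR2HSV)
  yel=(hsv[...,0]>18)&(hsv[...,0]<34)&(hsv[...,1]>150)&(q['depth']>0)
  P=Y[yel&(Y[...,1]<-.1)&(Y[...,2]>.06)&(Y[...,2]<.19)];print(len(P),rect(P),P[:,2].min(),P[:,2].max(),P.mean(0))
c=cv2.resize(p2['color'][100:260,300:540],None,fx=3,fy=3);cv2.imwrite('pics/s1.png',c)
togo([.421,-.315,.19],down(90))"
```

```text
time: 7.83
tcp_pos: [0.4174, -0.3187, 0.1959]
eef_rot: [-2.228, -2.21, 0.004]
ft_force: [-0.3, -0.2, -1.0]
opening: 0.0187
grip_force: 49.1
570 (array([ 418.1, -292.8]), array([67.6, 68.2]), np.float32(91.2)) 0.1579882462861816 0.18780720790813873 [ 0.41726879 -0.28541913  0.17094467]
535 (array([ 331.3, -664.8]), array([853.9, 103.1]), np.float32(77.8)) 0.10583722703284246 0.18958021741956838 [ 0.39175283 -0.3784804   0.16620467]
t 7.93 pos [ 0.4197 -0.3143  0.1965] q [ 1.04  0.26 -0.56  1.88  0.16  1.05  0.41] ft [-0.2  0.7 -0.8] open 0.019 grip 49.1
shift tool [-0.0007  0.0014  0.0065] turn [-0.0024 -0.0027 -0.002 ]
```

View pics/s1.png

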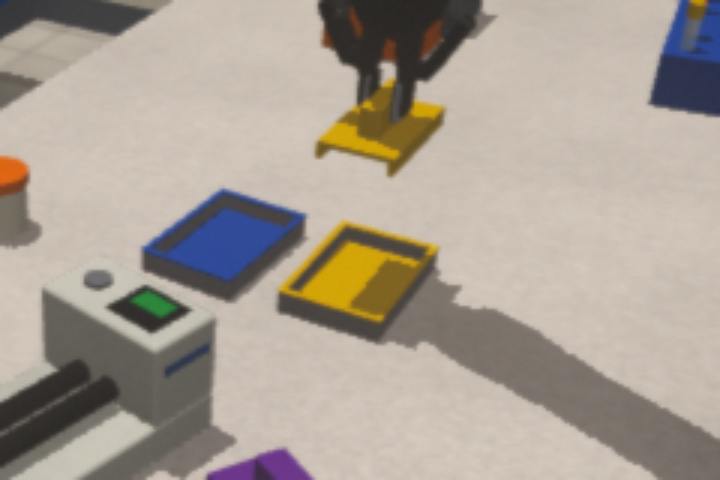

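```bash
python3 -m inch '[[[0.002,0.002,0.015,0,0,0,1],[0,0,0.025,0,0,0,1],[0,0,0.025,0,0,0,1],[0,0,0.025,0,0,0,1],[0,0,0.02,0,0,0,1],[0,0,0.01,0,0,0,1],[0,0,0.005,0,0,0,1],[0,0,0,0,0,0,1],[0,0,0,0,0,0,1]]]'
python3 -c "
from h import *
p=bot.grab_frame('side');X=cloud(p)
c=cv2.resize(p['color'][140:230,360:480],None,fx=5,fy=5);cv2.imwrite('pics/s2.png',c)
togo([.421,-.315,.047],down(90))"
```

```text
time: 8.68
tcp_pos: [0.4236, -0.3126, 0.074]
eef_rot: [2.221, 2.221, 0.001]
ft_force: [-0.1, -0.3, -0.6]
opening: 0.0189
grip_force: 49.1
t 8.73 pos [ 0.4238 -0.3131  0.0744] q [ 0.98  0.42 -0.51  1.99  0.29  0.8   0.3 ] ft [ 0.1  0.  -0.3] open 0.0189 grip 49.1
shift tool [-0.0019 -0.0029  0.0274] turn [ 0.0019  0.0013 -0.0004]
```

View pics/s2.png

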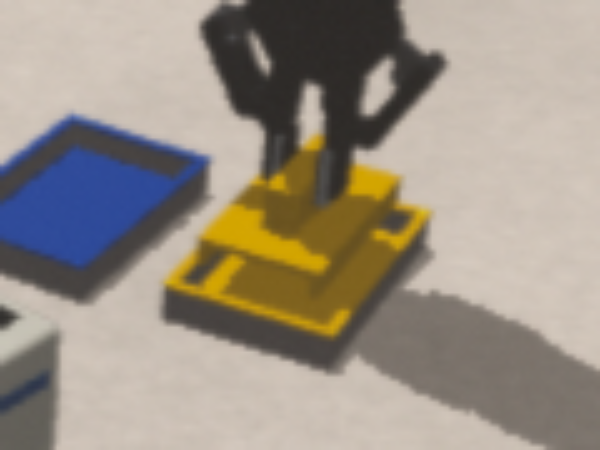

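The guard is level just above the tray, with its edges inside the rim at (165–430, 210–335). I'll lower it.

```bash
python3 -m inch '[[[-0.001,-0.0015,0.007,0,0,0,1],[0,0,0.007,0,0,0,1],[0,0,0.006,0,0,0,1],[0,0,0.004,0,0,0,1],[0,0,0.003,0,0,0,1],[0,0,0,0,0,0,1]]]'
python3 -c "
from h import *
togo([.421,-.315,.047],down(90))"
```

```text
time: 9.23
tcp_pos: [0.4208, -0.3138, 0.0468]
eef_rot: [-2.221, -2.219, 0.002]
ft_force: [-3.8, 2.2, 7.9]
opening: 0.0192
grip_force: 50.4
t 9.23 pos [ 0.4208 -0.3138  0.0468] q [ 0.96  0.46 -0.49  2.    0.32  0.75  0.28] ft [-3.8  2.2  7.9] open 0.0192 grip 50.4
shift tool [-0.0012  0.0002 -0.0002] turn [-0.0021 -0.0001 -0.001 ]
```

```bash
python3 -m inch '[[[0,0,0,0,0,0,0],[0,0,0,0,0,0,0],[0,0,0,0,0,0,0],[0,0,0,0,0,0,0],[0,0,0,0,0,0,0],[0,0,0,0,0,0,0],[0,0,0,0,0,0,0],[0,0,-0.02,0,0,0,0],[0,0,-0.03,0,0,0,0],[0,0,-0.03,0,0,0,0],[0,0,-0.03,0,0,0,0],[0,0,-0.03,0,0,0,0],[0,0,-0.03,0,0,0,0],[0,0,-0.03,0,0,0,0],[0,0,0,0,0,0,0]]]'
python3 - <<'E'
from h import *
log()
ps=[bot.grab_frame('top'),bot.grab_frame('side')]
for q in ps:
  Y=cloud(q);hsv=cv2.cvtColor(q['color'],cv2.COLOR_BGR2HSV)
  yel=(hsv[...,0]>18)&(hsv[...,0]<34)&(hsv[...,1]>150)&(q['depth']>0)&(np.hypot(Y[...,0]-.421,Y[...,1]+.315)<.11)
  P=Y[yel&(Y[...,2]>.042)];print('rib',len(P),rect(P),np.median(P[:,2]))
  P=Y[yel];print('all',rect(P))
  print([(d['centre'].round(3) if hasattr(d['centre'],'round') else d['centre'],d['confidence']) for d in bot.pinpoint(q,'guard')])
# fit S-R-S kinematics
from scipy.optimize import least_squares
L=[eval(l) for l in open('log.txt')]
Q=np.array([l[0] for l in L]);T=np.array([l[1] for l in L]);O=np.array([l[2] for l in L])
print(len(L))
import itertools
def fk(q,p,sg):
    A=R.from_euler('z',sg[0]*q[0]+p[6]);x=np.array([0,0,p[0]])
    A=A*R.from_euler('y',q[1]);x=x+A.apply([p[4],0,p[1]]);A=A*R.from_euler('z',sg[1]*q[2])
    A=A*R.from_euler('y',q[3]);x=x+A.apply([p[5],0,p[2]]);A=A*R.from_euler('z',sg[2]*q[4])
    A=A*R.from_euler('y',q[5]);x=x+A.apply([p[7],0,p[3]])
    return x,A*R.from_euler('z',sg[3]*q[6])
best=[]
for sg in itertools.product([1,-1],repeat=3):
    sg=list(sg)+[1]
    f=lambda p:np.concatenate([fk(q,p,sg)[0]-t for q,t in zip(Q,T)]+[1e-3*p[4:]]+[.05*(fk(q,p,sg)[1].apply([0,0,1])-R.from_rotvec(o).apply([0,0,1])) for q,o in zip(Q,O)])
    for a in(0,):
        r=least_squares(f,[.35,.4,.4,.25,0,0,a,0]);best.append((r.cost,sg,r.x.round(4),np.abs(f(r.x)[:3*len(Q)]).max()))
for b in sorted(best,key=lambda b:b[0])[:3]:print(b)
E
```

```text
time: 10.48
tcp_pos: [0.4245, -0.3156, 0.2526]
eef_rot: [2.214, 2.212, 0.002]
ft_force: [0.8, -0.7, 0.4]
opening: 0.0856
grip_force: 0.0
rib 175 (array([ 406.7, -314.7]), array([49.3, 67.1]), np.float32(91.7)) 0.0496584068153294
all (array([ 421.3, -315.7]), array([ 97.3, 149.7]), np.float32(90.2))
[([0.3403, 0.019, 0.0002], 0.7), ([0.4208, -0.3132, 0.0051], 0.65), ([0.7332, 0.2223, 0.0028], 0.62), ([0.5162, -0.0424, 0.1095], 0.32)]
rib 127 (array([ 421. , -311.1]), array([70.7, 21.1]), np.float32(89.3)) 0.05056076885324554
all (array([ 422.3, -312.8]), array([155.4,  98.7]), np.float32(89.9))
[([0.3412, 0.2115, -0.0064], 0.98), ([0.3385, 0.017, -0.0008], 0.7), ([0.421, -0.3163, 0.0055], 0.67), ([0.7328, 0.2173, -0.0034], 0.64), ([0.4228, -0.3182, -0.0025], 0.32)]
9
(np.float64(2.608817045161166e-05), [-1, -1, -1, 1], array([ 2.459e-01,  5.311e-01,  4.860e-01,  3.166e-01,  3.200e-03,
        5.000e-04, -6.820e-02,  1.410e-02]), np.float64(0.004298247845690828))
(np.float64(0.0013877610847249935), [-1, -1, 1, 1], array([-0.0828,  0.5272,  0.4868, -0.0167, -0.0007,  0.0021, -0.0685,
        0.0093]), np.float64(0.003713554461290014))
(np.float64(0.021136443217226644), [-1, 1, -1, 1], array([-0.6387,  1.1376,  0.3883, -0.3017,  0.5354,  0.2293,  0.0459,
        0.6193]), np.float64(0.09704699774661579))
```

```bash
cat > ik.py <<'E'
from h import *
from scipy.optimize import least_squares
L=[eval(l) for l in open('log.txt')]
Q=np.array([l[0] for l in L]);T=np.array([l[1] for l in L]);O=[R.from_rotvec(l[2]) for l in L]
lo=np.array([-2.82,-.49,-1.37,0,-1.36,.23,-2.94]);hi=np.array([2.82,2.23,1.46,2.46,4.5,2,2.94])
def fk(q,p):
    A=R.from_euler('z',-q[0]+p[4]);x=np.array([0,0,p[0]])
    A=A*R.from_euler('y',q[1]);x=x+A.apply([0,0,p[1]]);A=A*R.from_euler('z',-q[2])
    A=A*R.from_euler('y',q[3]);x=x+A.apply([0,0,p[2]]);A=A*R.from_euler('z',-q[4])
    w=x;A=A*R.from_euler('y',q[5]);x=x+A.apply([0,0,p[3]])
    return x,A*R.from_euler('z',-q[6]+p[5]),w
def err(q,pos,Rt,p):
    x,A,_=fk(q,p);return np.concatenate([(x-pos)*5,(A.inv()*Rt).as_rotvec()])
P=least_squares(lambda p:np.concatenate([err(q,t,o,p) for q,t,o in zip(Q,T,O)]+[.01*(p-[.26,.53,.486,.3,0,np.pi/2])]),[.26,.53,.486,.3,0,np.pi/2]).x
def ik(pos,Rt,q0,reg=.02):
    r=least_squares(lambda q:np.concatenate([err(q,pos,Rt,P),reg*(q-q0)/5]),np.clip(q0,lo+.01,hi-.01),bounds=(lo,hi))
    return r.x,np.abs(err(r.x,pos,Rt,P)).max()
D=np.radians
def pick(phi,b,h):   # tool z along azimuth phi, b deg below horizontal; tool y horizontal; h=+1: tool x has up component
    z=np.array([np.cos(D(phi))*np.cos(D(b)),np.sin(D(phi))*np.cos(D(b)),-np.sin(D(b))])
    x=np.array([np.cos(D(phi))*np.sin(D(b)),np.sin(D(phi))*np.sin(D(b)),np.cos(D(b))])*h
    return R.from_matrix(np.stack([x,np.cross(z,x),z],1))
def place(b,h,yaw=76): # bottle axis (tool components same as at pick) to horizontal yaw
    Rp=pick(yaw,b,h); ax=np.array([-np.sin(D(yaw)),np.cos(D(yaw)),0])
    return R.from_rotvec(ax*np.pi/2)*Rp
E
python3 - <<'E'
from ik import *
print('fit',P.round(4),np.abs(np.concatenate([err(q,t,o,P) for q,t,o in zip(Q,T,O)])).max())
rng=np.random.default_rng(0)
bp=np.array([.511,.279,.065]);pp=np.array([.536,.051,.082])+.014*np.array([.242,.97,0])
q0=Q[-1]
def multi(pos,Rt,n=12):
    best=None
    for i in range(n):
        s=q0 if i==0 else rng.uniform(lo,hi)
        q,e=ik(pos,Rt,s,.005)
        if e<.02:
            c=np.abs(q-q0).sum()
            if best is None or c<best[0]: best=(c,q)
    return best
for h in(1,-1):
  for b in(20,35,50):
    r=multi(pp,place(b,h));print('PLACE',h,b,None if r is None else r[1].round(2))
    for phi in range(-120,180,30):
      r=multi(bp,pick(phi,b,h),6)
      if r: print('pick',h,b,phi,r[1].round(2),'wrist',fk(r[1],P)[2].round(2))
E
```

```text
fit [ 0.2907  0.5281  0.4737  0.3664 -0.0724  1.4984] 0.029359019973705658
PLACE 1 20 [ 0.05  0.58 -0.59  1.82  0.64  1.15 -1.1 ]
pick 1 20 -90 [-0.74  1.15 -0.4   1.25  0.89  2.    1.81] wrist [0.51 0.62 0.19]
pick 1 20 -60 [-0.69  1.06 -0.62  1.66  1.28  1.89  1.77] wrist [0.34 0.58 0.19]
pick 1 20 -30 [-1.39  0.84  0.22  2.08  1.32  1.1   1.78] wrist [0.21 0.45 0.19]
pick 1 20 0 [-1.23  0.8   0.13  2.46  2.14  1.2   1.35] wrist [0.17 0.28 0.19]
pick 1 20 60 [ 0.29  0.83 -0.33  2.43  4.22  1.04  1.7 ] wrist [ 0.34 -0.02  0.19]
pick 1 20 90 [ 0.83  1.23 -1.03  2.04 -0.46  0.56  0.56] wrist [ 0.51 -0.07  0.19]
pick 1 20 120 [ 0.5   1.19 -0.85  1.62 -0.3   1.19  0.54] wrist [ 0.68 -0.02  0.19]
pick 1 20 150 [ 0.2   1.28 -0.8   1.22 -0.11  1.7   0.59] wrist [0.81 0.11 0.19]
PLACE 1 35 [-0.14  0.69 -0.51  1.72  0.75  1.39 -1.23]
pick 1 35 -120 [-0.5   1.13 -0.54  1.11  0.62  2.    1.56] wrist [0.66 0.54 0.28]
pick 1 35 -90 [-0.61  1.02 -0.53  1.38  0.87  1.82  1.78] wrist [0.51 0.58 0.28]
pick 1 35 -60 [-0.84  0.81 -0.3   1.74  1.02  1.45  1.96] wrist [0.36 0.54 0.28]
pick 1 35 -30 [-0.
[... 2931 characters left out ...]
3  1.52  0.72  1.52 -1.27] wrist [0.51 0.51 0.35]
pick -1 50 -60 [-0.57  0.72 -0.54  1.8   1.    1.33 -1.11] wrist [0.39 0.48 0.35]
pick -1 50 -30 [-0.38  0.64 -0.76  2.09  1.37  1.16 -1.  ] wrist [0.31 0.4  0.35]
pick -1 50 0 [ 0.01  0.68 -1.08  2.34  1.82  1.05 -0.79] wrist [0.28 0.28 0.35]
pick -1 50 30 [ 0.5   0.91 -1.37  2.43  2.11  0.87 -0.22] wrist [0.31 0.16 0.35]
pick -1 50 60 [ 0.72  0.88 -1.28  2.32  1.72  0.29  0.78] wrist [0.39 0.08 0.35]
pick -1 50 90 [ 0.76  1.13 -1.37  2.06  0.75  0.61  2.28] wrist [0.51 0.04 0.35]
pick -1 50 120 [ 0.59  1.16 -1.29  1.77  0.46  1.02  2.94] wrist [0.63 0.08 0.35]
pick -1 50 150 [ 0.01  0.85 -0.48  1.5  -0.16  1.34 -2.43] wrist [0.71 0.16 0.35]
```

```bash
python3 -m inch '[[[0.015,0.006,-0.003,0,0,0,0],[0.027,0.009,-0.003,0,0,0,0],[0.027,0.009,-0.003,0,0,0,0],[0.027,0.009,-0.003,0,0,0,0],[0.027,0.009,-0.003,0,0,0,0],[0.027,0.009,-0.003,0,0,0,0],[0.027,0.009,-0.003,0,0,0,0],[0.027,0.009,-0.003,0,0,0,0],[0.027,0.009,-0.003,0,0,0,0],[0.027,0.009,0,0,0,0,0],[0.027,0.009,0,0,0,0,0],[0.027,0.009,0,0,0,0,0],[0.027,0.009,0,0,0,0,0],[0.027,0.009,0,0,0,0,0],[0.027,0.009,0,0,0,0,0],[0.027,0.009,0,0,0,0,0],[0.027,0.009,0,0,0,0,0],[0.015,0.006,0,0,0,0,0],[0,0,0,0,0,0,0]]]'
python3 -m inch '[[[0,0,0,0,0,-0.105,0],[0,0,0,0,0,-0.105,0],[0,0,0,0,0,-0.105,0],[0,0,0,0,0,-0.105,0],[0,0,0,0,0,-0.105,0],[0,0,0,0.0,0.12,0,0],[0,0,0,0,0.12,0,0],[0,0,0,0,0.12,0,0],[0,0,0,0,0.12,0,0],[0,0,0,0,0.12,0,0],[0,0,0,0,0.12,0,0],[0,0,0,0,0.12,0,0],[0,0,0,0,0.12,0,0],[0,0,0,0,0,0,0]]]'
python3 -c "
from ik import *
togo([.572,.173,.151],pick(120,35,1));print(P.round(4))"
```

```text
time: 12.27
tcp_pos: [0.5768, 0.1529, 0.2714]
eef_rot: [-2.212, -2.225, -0.0]
ft_force: [0.1, 0.4, 0.1]
opening: 0.085
grip_force: 0.0
time: 13.43
tcp_pos: [0.5786, 0.1415, 0.265]
eef_rot: [-1.131, -1.929, -0.58]
ft_force: [-0.5, -2.5, -2.3]
opening: 0.0851
grip_force: 0.0
t 13.43 pos [0.5786 0.1415 0.265 ] q [ 0.7   0.85 -1.07  1.46 -0.21  1.47  0.27] ft [-0.5 -2.5 -2.3] open 0.0851 grip 0.0
shift tool [-0.0763  0.011   0.09  ] turn [ 0.0004 -0.0065 -0.0132]
[ 0.2907  0.5281  0.4737  0.3664 -0.0724  1.4984]
```

```bash
python3 -m inch '[[[-0.015,0.002,0.018,0,0,0,0],[-0.015,0.002,0.018,0,0,0,0],[-0.015,0.002,0.018,0,0,0,0],[-0.016,0.002,0.018,0,-0.006,-0.013,0],[-0.015,0.003,0.018,0,0,0,0],[0,0,0,0,0,0,0],[0,0,0,0,0,0,0]]]'
python3 - <<'E'
from ik import *
G=pick(120,35,1);z=G.apply([0,0,1])
togo(np.array([.5105,.279,.067])+.002*z,G)
p=bot.grab_frame('side');X=cloud(p)
for t in('amber_bottle','bottle_cap','bottle_mid'):print(t,[(np.round(d['centre'],3),d['confidence']) for d in bot.pinpoint(p,t)][:2])
p=bot.grab_frame('wrist');cv2.imwrite('pics/w2.png',p['color'])
E
```

```text
time: 14.02
tcp_pos: [0.571, 0.1799, 0.1593]
eef_rot: [-1.111, -1.958, -0.585]
ft_force: [0.8, 0.4, 0.8]
opening: 0.0854
grip_force: 0.0
t 14.02 pos [0.571  0.1799 0.1593] q [ 0.64  0.95 -1.03  1.55 -0.14  1.29  0.33] ft [0.8 0.4 0.8] open 0.0854 grip 0.0
shift tool [-0.008  -0.0025  0.1501] turn [-0.0032  0.0066  0.0131]
amber_bottle [(array([0.511, 0.28 , 0.004]), 0.66)]
bottle_cap [(array([0.508, 0.282, 0.122]), 0.78)]
bottle_mid [(array([0.51 , 0.279, 0.061]), 0.91), (array([0.511, 0.28 , 0.005]), 0.38)]
```

View pics/w2.png

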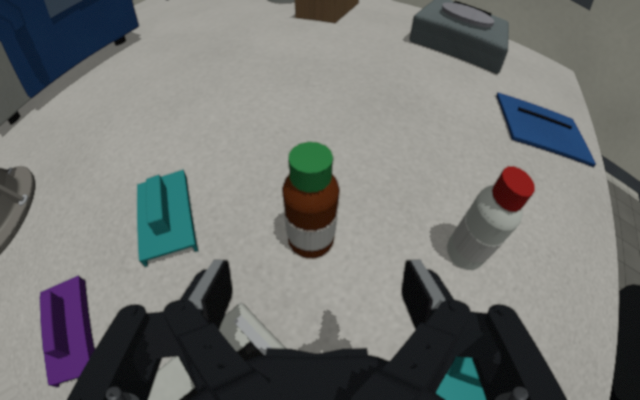

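The bottle stands upright ahead at (311,205), close to the jaw centre line (x≈317), which fits the computed y shift of -2.5 mm. The white bottle is clear at (490,220). I'll advance.

```bash
python3 -m inch '[[[-0.004,-0.0015,0.015,0,0,0,0],[-0.004,-0.001,0.02,0,0.006,0.013,0],[0,0,0.02,0,0,0,0],[0,0,0.02,0,0,0,0],[0,0,0.02,0,0,0,0],[0,0,0.015,0,0,0,0],[0,0,0.01,0,0,0,0],[0,0,0,0,0,0,0]]]'
python3 - <<'E'
from ik import *
G=pick(120,35,1);z=G.apply([0,0,1])
togo(np.array([.5105,.279,.067])+.002*z,G)
E
```

```text
time: 14.93
tcp_pos: [0.5217, 0.2604, 0.0838]
eef_rot: [-1.118, -1.944, -0.582]
ft_force: [-0.5, 1.0, 0.5]
opening: 0.0854
grip_force: 0.0
t 14.93 pos [0.5217 0.2604 0.0838] q [ 0.55  1.01 -1.01  1.7  -0.14  1.05  0.33] ft [-0.5  1.   0.5] open 0.0854 grip 0.0
shift tool [-0.0013 -0.0004  0.0294] turn [-0.0034 -0.0009  0.0013]
```

```bash
python3 -m inch '[[[-0.001,0,0.015,0,0,0,0],[0,0,0.014,0,0,0,0],[0,0,0,0,0,0,0],[0,0,0,0,0,0,1],[0,0,0,0,0,0,1],[0,0,0,0,0,0,1],[0,0,0,0,0,0,1],[0,0,0,0,0,0,1],[0,0,0,0,0,0,1],[0,0,0,0,0,0,1],[0,0,0,0,0,0,1],[0,0,0,0,0,0,1]]]' 60
python3 - <<'E'
from ik import *
G=pick(120,35,1);z=G.apply([0,0,1])
togo(np.array([.5105,.279,.067])+.002*z,G)
print(P.round(3))
E
```

```text
time: 15.93
tcp_pos: [0.5126, 0.2787, 0.0674]
eef_rot: [-1.122, -1.943, -0.585]
ft_force: [0.1, -4.0, 5.8]
opening: 0.0502
grip_force: 61.6
t 15.93 pos [0.5126 0.2787 0.0674] q [ 0.53  1.03 -1.01  1.72 -0.13  1.    0.33] ft [ 0.1 -4.   5.8] open 0.0502 grip 61.6
shift tool [ 0.0005 -0.0016  0.0033] turn [ 0.0003 -0.      0.0001]
[ 0.244  0.542  0.465  0.342 -0.061  1.517]
```

```bash
python3 -m inch '[[[0.008,0,-0.006,0,0,0,1],[0.0205,0,-0.0143,0,0,0,1],[0.0205,0,-0.0143,0,0,0,1],[0.0205,0,-0.0143,0,0,0,1],[0.0205,0,-0.0143,0,0,0,1],[0.0205,0,-0.0143,0,0,0,1],[0.0205,0,-0.0143,0,0,0,1],[0.008,0,-0.006,0,0,0,1],[0,0,0,0,0,0,1],[0,0,0,0,-0.096,0,1],[0,0,0,0,-0.096,0,1],[0,0,0,0,-0.096,0,1],[0,0,0,0,-0.096,0,1],[0,0,0,0,-0.096,0,1],[0,0,0,0,-0.096,0,1],[0,0,0,0,-0.096,0,1],[0,0,0,0,-0.096,0,1],[0,0,0,0,-0.096,0,1],[0,0,0,0,-0.096,0,1]]]'
python3 -m inch '[[[0,0,0,0,0,0.096,1],[0,0,0,0,0,0.096,1],[0,0,0,0,0,0.096,1],[0,0,0,0,0,0.096,1],[0,0,0,0,0,0.096,1],[0,0,0,0,0,0.096,1],[0,0,0,0,0,0.096,1],[0,0,0,0,0,0.096,1],[0,0,0,0,-0.102,0,1],[0,0,0,0,-0.102,0,1],[0,0,0,0,-0.102,0,1],[0,0,0,0,-0.102,0,1],[0,0,0,0,-0.102,0,1],[0,0,0,0,-0.101,0,1],[0,0,0,0,0,0,1]]]'
python3 - <<'E'
from ik import *
m=np.array([.242,.97,0]);G=place(35,1)
togo(np.array([.536,.051,.20])+.016*m,G)
for n in('side','top'):
    p=bot.grab_frame(n);X=cloud(p)
    for t in('bottle_cap','bottle_mid','amber_bottle'):print(t,[(np.round(d['centre'],3),d['confidence']) for d in bot.pinpoint(p,t)][:2])
    if n=='side':cv2.imwrite('pics/s3.png',p['color'])
E
```

```text
time: 17.52
tcp_pos: [0.5115, 0.2783, 0.235]
eef_rot: [1.569, 2.718, -0.006]
ft_force: [0.7, -0.7, -4.5]
opening: 0.0506
grip_force: 62.8
time: 18.77
tcp_pos: [0.5099, 0.2823, 0.2303]
eef_rot: [2.11, 1.664, -0.678]
ft_force: [-0.2, 1.5, -3.6]
opening: 0.0504
grip_force: 63.0
t 18.77 pos [0.5099 0.2823 0.2303] q [-0.37  0.64 -0.6   1.41  0.55  1.79 -1.26] ft [-0.2  1.5 -3.6] open 0.0504 grip 63.0
shift tool [-0.1483  0.0802  0.1412] turn [-0.0032  0.0046  0.01  ]
bottle_cap [(array([0.525, 0.346, 0.223]), 0.65), (array([ 0.513, -0.038,  0.109]), 0.16)]
bottle_mid [(array([0.507, 0.282, 0.223]), 0.59)]
amber_bottle [(array([0.495, 0.218, 0.232]), 0.71)]
bottle_cap [(array([0.529, 0.336, 0.233]), 0.75), (array([0.676, 0.356, 0.003]), 0.24)]
bottle_mid [(array([0.51 , 0.272, 0.232]), 0.66), (array([ 0.424, -0.315,  0.001]), 0.29)]
amber_bottle [(array([0.494, 0.215, 0.234]), 0.71)]
```

View pics/s3.png

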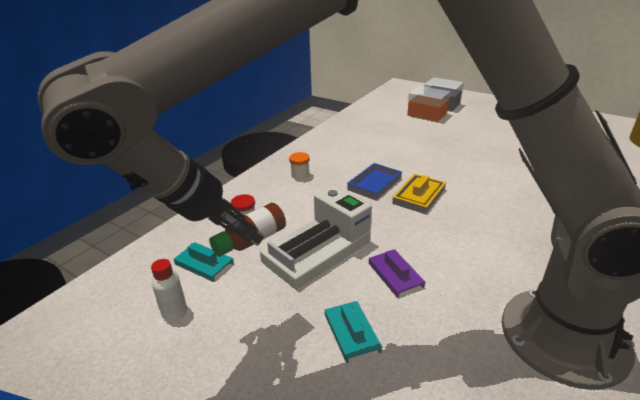

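The bottle is held level, with the cap at (222,243) and the base at (278,217). The mixer's rollers are free and the guard sits in the yellow tray at (420,190). Before lowering I'll refine the mixer axis.

Run:
```python
from h import *
m=np.array([.242,.97]);n=np.array([-.97,.242])
for c in('side','top'):
    p=bot.grab_frame(c);X=cloud(p);g=p['color'].max(-1)
    d=X[...,:2]-np.array([.536,.051]);a=d@m;b=d@n;z=X[...,2];ok=p['depth']>0
    for nm,M in [('base',ok&(abs(a)<.16)&(abs(b)<.09)&(z>.03)&(z<.04)),('plate',ok&(a>.08)&(a<.11)&(abs(b)<.06)&(z>.061)&(z<.071)&(g>60)),('roll',ok&(a>-.055)&(a<.088)&(abs(b)<.04)&(z>.05)&(z<.066)&(g<60))]:
        print(c,nm,M.sum(),rect(X[M]) if M.sum()>8 else '', 'a,b range',np.percentile(a[M],[1,99]).round(4),np.percentile(b[M],[1,99]).round(4))
    for t in('end_plate','mixer','control_box'):print(t,[(np.round(q['centre'],3),round(q['confidence'],2)) for q in bot.pinpoint(p,t)][:1])
```

```text
side base 1715 (array([533.6,  42.7]), array([240.6, 132.5]), np.float32(76.0)) a,b range [-0.108   0.1105] [-0.062   0.0653]
side plate 140 (array([558.8, 142.5]), array([15. , 84.7]), np.float32(165.5)) a,b range [0.092  0.1018] [-0.0402  0.0422]
side roll 738 (array([536.4,  66.3]), array([139.9,  48.7]), np.float32(76.3)) a,b range [-0.0537  0.0823] [-0.0185  0.027 ]
end_plate [(array([0.558, 0.145, 0.068]), 0.65)]
mixer []
control_box [(array([ 0.514, -0.037,  0.11 ]), 0.55)]
top base 1755 (array([534.4,  43.1]), array([234.1, 129.5]), np.float32(76.1)) a,b range [-0.0593  0.1074] [-0.0639  0.0634]
top plate 91 (array([559.5, 143. ]), array([ 9.6, 84.4]), np.float32(164.6)) a,b range [0.091  0.0995] [-0.0413  0.0407]
top roll 641 (array([538.8,  67.2]), array([142.8,  48.5]), np.float32(76.1)) a,b range [-0.0534  0.0869] [-0.0226  0.0251]
end_plate [(array([0.561, 0.145, 0.063]), 0.81)]
mixer [(array([ 0.538,  0.053, -0.   ]), 0.94)]
control_box [(array([ 0.511, -0.043,  0.11 ]), 0.7)]
```

```bash
python3 -m inch '[[[-0.007,0.0045,0.009,0,0,0,1],[-0.0142,0.009,0.0181,0,0.004,0.01,1],[-0.0142,0.009,0.0181,0,0,0,1],[-0.0142,0.009,0.0181,0,0,0,1],[-0.0142,0.009,0.0181,0,0,0,1],[-0.0142,0.009,0.0181,0,0,0,1],[-0.0142,0.009,0.0181,0,0,0,1],[-0.0142,0.009,0.0181,0,0,0,1],[-0.0142,0.009,0.0181,0,0,0,1],[-0.007,0.0045,0.009,0,0,0,1],[0,0,0,0,0,0,1],[0,0,0,0,0,0,1]]]'
python3 - <<'E'
from h import *
from ik import place
m=np.array([.242,.97,0]);G=place(35,1)
togo(np.array([.541,.0705,.082]),G)
for n in('side','top'):
    p=bot.grab_frame(n);X=cloud(p)
    o={t:bot.pinpoint(p,t) for t in('bottle_cap','bottle_mid','amber_bottle')}
    for t in o:
        if o[t]:
            d=np.array(o[t][0]['centre'])-[.5363,.052,0];print(n,t,'mixer x,y,z',np.round([d@m,d@np.array([-.97,.242,0]),d[2]],4),round(o[t][0]['confidence'],2))
    # body axis by PCA of brown/white points above the rollers
    d=X-np.array([.5363,.052,0]);a=d@m;b=d@np.array([-.97,.242,0]);z=X[...,2]
    M=bot.silhouettes(p,'amber_bottle')
    if M:
        M=M[0]['pixels']&(p['depth']>0)&(abs(b)<.04)&(abs(a)<.1)
        for s in np.arange(-.05,.09,.02):
            k=M&(a>s)&(a<s+.02)
            if k.sum()>8:print(n,round(s+.01,2),k.sum(),'b',np.percentile(b[k],[3,97]).round(4),'zmax',np.percentile(z[k],97).round(4))
E
```

```text
time: 20.57
tcp_pos: [0.5415, 0.067, 0.1758]
eef_rot: [2.128, 1.644, -0.662]
ft_force: [-0.7, 0.0, -3.1]
opening: 0.0504
grip_force: 63.0
t 20.57 pos [0.5415 0.067  0.1758] q [-0.07  0.54 -0.53  1.69  0.65  1.52 -1.08] ft [-0.7  0.  -3.1] open 0.0504 grip 63.0
shift tool [ 0.0562 -0.0018  0.0752] turn [-0.001  -0.0041 -0.0105]
side bottle_cap mixer x,y,z [ 8.040e-02 -1.000e-04  1.688e-01] 0.79
side bottle_mid mixer x,y,z [0.0134 0.0009 0.1689] 0.86
side amber_bottle mixer x,y,z [-0.048   0.0005  0.1765] 0.89
side -0.04 190 b [-0.0184  0.0384] zmax 0.0936
side -0.02 196 b [-0.0194  0.037 ] zmax 0.0612
side -0.0 196 b [-0.0184  0.0375] zmax 0.0612
side 0.02 206 b [-0.0178  0.038 ] zmax 0.0619
side 0.04 212 b [-0.0179  0.0376] zmax 0.0611
side 0.06 223 b [-0.0178  0.0381] zmax 0.0614
side 0.08 137 b [-0.0193  0.0384] zmax 0.0616
side 0.1 291 b [-0.036   0.0382] zmax 0.0677
top bottle_mid mixer x,y,z [ 0.0117 -0.0015  0.1709] 0.84
top amber_bottle mixer x,y,z [-0.0477  0.0013  0.172 ] 0.64
top -0.04 157 b [-0.0223  0.0233] zmax 0.1994
top -0.02 173 b [-0.0238  0.0236] zmax 0.2002
top -0.0 171 b [-0.024   0.0229] zmax 0.1998
top 0.02 156 b [-0.0226  0.0202] zmax 0.1996
top 0.04 80 b [-0.0214  0.0162] zmax 0.2
```

```bash
python3 -m inch '[[[0.008,0,0.006,0,0,0,1],[0.0115,0,0.0164,0,0,0,1],[0.0115,0,0.0164,0,0,0,1],[0.009,0,0.0125,0,0,0,1],[0.006,0,0.008,0,0,0,1],[0.0028,0,0.004,0,0,0,1],[0,0,0,0,0,0,1],[0,0,0,0,0,0,1],[0,0,0,0,0,0,1]]]'
python3 - <<'E'
from h import *
from ik import place
m=np.array([.242,.97,0])
togo(np.array([.541,.0705,.084]),place(35,1))
for n in('side','top'):
    p=bot.grab_frame(n)
    for t in ('bottle_cap','bottle_mid','amber_bottle'):
        o=bot.pinpoint(p,t)
        if o:
            d=np.array(o[0]['centre'])-[.5363,.052,0];print(n,t,'mixer x,y,z',np.round([d@m,d@np.array([-.97,.242,0]),d[2]],4),round(o[0]['confidence'],2))
    if n=='side':cv2.imwrite('pics/s4.png',cv2.resize(p['color'][140:300,200:400],None,fx=3.5,fy=3.5))
E
```

```text
time: 21.82
tcp_pos: [0.5438, 0.0714, 0.0969]
eef_rot: [2.127, 1.645, -0.659]
ft_force: [-0.5, 0.1, -3.6]
opening: 0.0503
grip_force: 63.0
t 21.82 pos [0.5438 0.0714 0.0969] q [-0.09  0.64 -0.51  1.73  0.7   1.42 -1.16] ft [-0.5  0.1 -3.6] open 0.0503 grip 63.0
shift tool [ 0.0061 -0.0026  0.0115] turn [ 0.0015 -0.0046 -0.0105]
side bottle_cap mixer x,y,z [ 0.0841 -0.0017  0.0887] 0.85
side bottle_mid mixer x,y,z [0.0935 0.0013 0.0649] 0.66
side amber_bottle mixer x,y,z [-0.0451 -0.0031  0.0969] 0.81
top bottle_cap mixer x,y,z [ 0.0799 -0.0026  0.0915] 0.75
top bottle_mid mixer x,y,z [ 0.0142 -0.0022  0.0911] 0.75
top amber_bottle mixer x,y,z [-0.0459 -0.0008  0.0928] 0.92
```

View pics/s4.png

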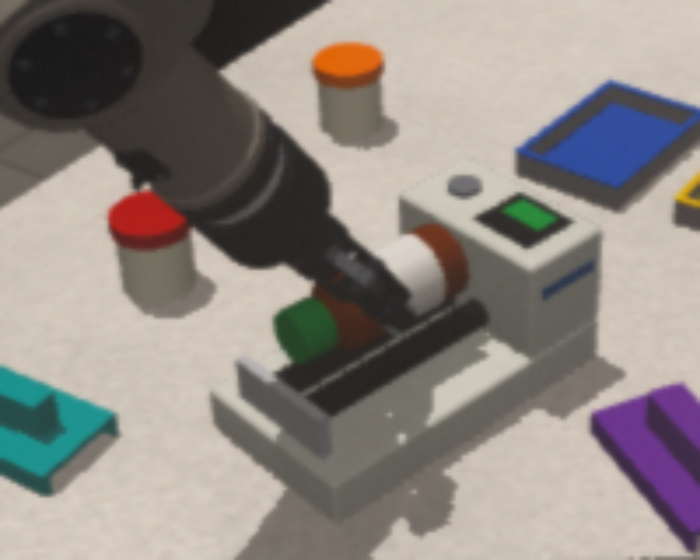

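The bottle lies level about 10 mm above the rollers, with the cap (305,328) on the end-plate side and the base by the control box. I'll lower it gently.

```bash
python3 -m inch '[[[0.0017,-0.0015,0.0025,0,0,0,1],[0.0017,0,0.0025,0,0,0,1],[0.0012,0,0.0016,0,0,0,1],[0.0006,0,0.0008,0,0,0,1],[0,0,0,0,0,0,1],[0,0,0,0,0,0,1]]]'
python3 -m inch '[[[0.0006,0,0.0008,0,0,0,1],[0.0006,0,0.0008,0,0,0,1],[0,0,0,0,0,0,1],[0,0,0,0,0,0,1]]]'
```

```text
time: 22.72
tcp_pos: [0.5417, 0.0714, 0.0869]
eef_rot: [2.127, 1.645, -0.661]
ft_force: [0.1, -0.1, -2.6]
opening: 0.0506
grip_force: 63.0
time: 23.05
tcp_pos: [0.542, 0.0715, 0.0858]
eef_rot: [2.126, 1.644, -0.661]
ft_force: [-1.0, 1.3, 2.5]
opening: 0.0503
grip_force: 63.4
```

```bash
python3 -m inch '[[[0.0006,0,0.0008,0,0,0,1],[0,0,0,0,0,0,1],[0,0,0,0,0,0,1]]]'
python3 - <<'E'
from h import *
m=np.array([.242,.97,0])
for n in('side','top'):
    p=bot.grab_frame(n)
    for t in ('bottle_cap','bottle_mid','amber_bottle'):
        o=bot.pinpoint(p,t)
        if o:
            d=np.array(o[0]['centre'])-[.5363,.052,0];print(n,t,'mixer x,y,z',np.round([d@m,d@np.array([-.97,.242,0]),d[2]],4),round(o[0]['confidence'],2))
E
```

```text
time: 23.3
tcp_pos: [0.542, 0.0715, 0.0857]
eef_rot: [2.126, 1.643, -0.661]
ft_force: [-1.2, 0.5, 6.8]
opening: 0.0505
grip_force: 64.1
side bottle_cap mixer x,y,z [0.0836 0.001  0.0792] 0.83
side bottle_mid mixer x,y,z [0.0165 0.0019 0.0794] 0.83
side amber_bottle mixer x,y,z [-0.0445 -0.0005  0.0863] 0.73
top bottle_cap mixer x,y,z [ 0.0817 -0.0017  0.0822] 0.81
top bottle_mid mixer x,y,z [0.0159 0.0015 0.0821] 0.6
top amber_bottle mixer x,y,z [-0.045   0.0049  0.0814] 0.87
```

```bash
python3 -m inch '[[[0,0,0,0,0,0,1],[0,0,0,0,0,0,1],[0,0,0,0,0,0,0.35],[0,0,0,0,0,0,0.3],[0,0,0,0,0,0,0.2],[0,0,0,0,0,0,0.1],[0,0,0,0,0,0,0],[0,0,0,0,0,0,0],[0,0,0,0,0,0,0],[0,0,0,0,0,0,0]]]' 20
python3 -m inch '[[[0,0,-0.01,0,0,0,0],[0,0,-0.02,0,0,0,0],[0,0,-0.025,0,0,0,0],[0,0,-0.025,0,0,0,0],[0,0,-0.025,0,0,0,0],[0,0,-0.02,0,0,0,0],[0,0,-0.01,0,0,0,0],[0,0,0,0,0,0,0],[0,0,0,0,0,0,0],[0,0,0,0,0,0,0]]]'
python3 - <<'E'
from h import *
m=np.array([.242,.97,0])
for n in('side','top'):
    p=bot.grab_frame(n)
    for t in ('bottle_cap','bottle_mid','amber_bottle','guard','white_bottle','red_jar','orange_jar'):
        o=bot.pinpoint(p,t)
        for q in o[:5 if t=='guard' else 1]:
            c=np.array(q['centre']);d=c-[.5363,.052,0];print(n,t,c.round(3),'mixer x,y,z',np.round([d@m,d@np.array([-.97,.242,0]),d[2]],4),round(q['confidence'],2))
    if n=='side':cv2.imwrite('pics/s5.png',cv2.resize(p['color'][140:340,100:460],None,fx=2.2,fy=2.2))
E
```

```text
time: 24.53
tcp_pos: [0.5418, 0.0716, 0.084]
eef_rot: [2.127, 1.645, -0.661]
ft_force: [0.7, 1.0, -0.3]
opening: 0.0852
grip_force: 0.0
time: 25.37
tcp_pos: [0.5599, 0.1451, 0.1939]
eef_rot: [2.126, 1.644, -0.664]
ft_force: [-0.6, 0.1, -1.0]
opening: 0.0852
grip_force: 0.0
side bottle_cap [0.552 0.134 0.078] mixer x,y,z [0.083  0.0048 0.0782] 0.69
side bottle_mid [0.539 0.07  0.08 ] mixer x,y,z [0.0181 0.0018 0.0804] 0.86
side amber_bottle [0.524 0.01  0.086] mixer x,y,z [-0.0433  0.0018  0.0863] 0.65
side guard [ 0.735  0.216 -0.002] mixer x,y,z [ 0.2068 -0.1532 -0.0018] 0.85
side guard [ 0.421 -0.316  0.005] mixer x,y,z [-0.3849  0.0224  0.0049] 0.81
side guard [ 0.336  0.21  -0.007] mixer x,y,z [ 0.1048  0.233  -0.0066] 0.67
side guard [0.342 0.018 0.   ] mixer x,y,z [-0.0804  0.1803  0.0002] 0.67
side guard [0.766 0.039 0.001] mixer x,y,z [ 0.0429 -0.2263  0.0013] 0.17
side white_bottle [ 0.681  0.355 -0.002] mixer x,y,z [ 0.329  -0.0667 -0.0023] 0.91
side red_jar [0.766 0.04  0.001] mixer x,y,z [ 0.0443 -0.2254  0.0008] 0.68
side orange_jar [ 0.782 -0.236  0.001] mixer x,y,z [-0.2201 -0.3076  0.0011] 0.85
top bottle_cap [0.556 0.131 0.084] mixer x,y,z [0.0814 0.0002 0.0841] 0.7
top bottle_mid [0.543 0.067 0.081] mixer x,y,z [ 0.016  -0.0026  0.0806] 0.92
top amber_bottle [0.525 0.01  0.083] mixer x,y,z [-0.0434  0.0007  0.0833] 0.79
top guard [ 0.34   0.02  -0.002] mixer x,y,z [-0.0789  0.1827 -0.0019] 0.88
top guard [ 0.422 -0.313  0.009] mixer x,y,z [-0.3816  0.0226  0.0086] 0.66
top guard [0.73  0.22  0.003] mixer x,y,z [ 0.2095 -0.1478  0.0029] 0.64
top guard [0.345 0.205 0.   ] mixer x,y,z [0.1018 0.2226 0.0005] 0.59
top red_jar [0.764 0.042 0.   ] mixer x,y,z [ 4.510e-02 -2.236e-01  1.000e-04] 0.73
top orange_jar [ 0.78  -0.235 -0.   ] mixer x,y,z [-2.195e-01 -3.056e-01 -1.000e-04] 0.68
```

View pics/s5.png

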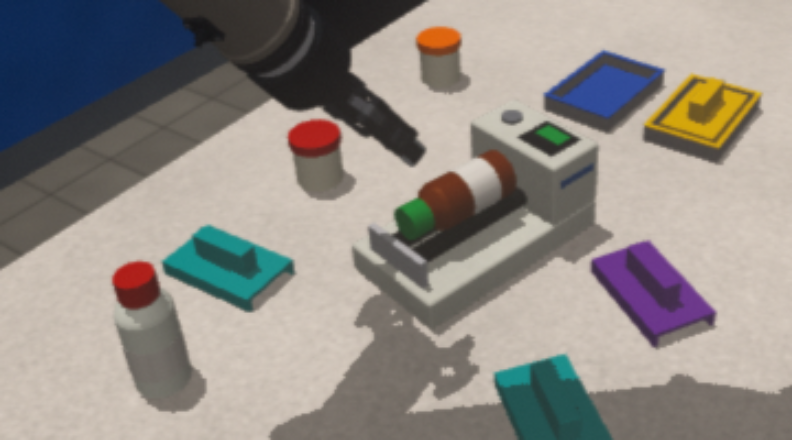

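The bottle lies on the rollers with its cap (415,217) at the end plate. The guard sits rib up in the yellow tray at (705,112), the bystanders have not moved, and the gripper is clear.

```bash
python3 -c "
from bench import bot
print(bot.job_done())"
```

```text
the job is handed in; nothing more can be done
None
```

I handed the job in at about 25 s of the 69 s. The guard is rib up and flat in the yellow tray, the amber bottle is on the rollers with its cap toward the end plate, and the white bottle and jars have not moved; the hand-in gave no verdict.

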